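# Set the parts cleaner's timer by four clicks and start it

## Task

Set the cleaning time on the parts cleaner: with a fingertip, push the timer dial's pointer round clockwise (seen from above) exactly four clicks from where it stands, without going past the fourth, gently and without gripping it. Then press the start button fully down, let it spring up and move clear. Leave the loose things on the bench alone.

Things in the scene. Friction and masses are not known exactly. Their poses are not given: they have to be found in the camera images.
- cleaner: Parts cleaner fixed to the bench. Origin on the bench; x away from the robot, y to its tank. Low grey deck, flat top 80 mm above the bench: x -100..100, y -240..60 mm. Steel tank with lid: x -115..115, y 55..265 mm, handle top 148 mm high. On the deck, at x about 0, stand timer dial and start button, one at y about -145, the other at -30 mm; which is which varies.
- dial_base: The whole timer dial, ring and knob, fixed on the deck; origin at the centre of the ring's underside, 80 mm above the bench, on the turning axis. Its x axis shows where the pointer points at the start and does not turn with the knob.
- dial (a joint): Turning of the timer dial about its vertical axis (rad): 0 at the start, growing clockwise from above. A click-stop every 20 deg (0.349 rad): four clicks = 1.396. Resists with at most 0.1 to 0.18 N m between two stops (3 to 6 N at 30 mm from the axis); past half way it snaps into the next stop by itself and settles within 0.03 rad of it. End stops just over 2 clicks back and 8 on.
- dial_axis (a point): Timer dial, pointer knob on a flat aluminium ring (92 mm across, 6 mm high, 18 marks): point on the turning axis at the knob's top, 120 mm above the bench. A grey disc 80 mm across (top 97 mm above the bench) carries an upright black bar 14 mm wide, 23 mm high, from 26 mm behind the axis (blunt tail) to 40 mm before it (nose, at the disc's rim, thin line on top).
- dial_nose (a point): The outer end of the dial's bar: middle of its width, at its top edge, 40 mm from the axis. The direction from dial_axis to dial_nose is where the pointer points; any direction is possible at the start.
- start (a joint): Start button's travel (m): 0 up, growing as it is pressed, 0.006 fully down; a spring (5 N when fully down) returns it.
- start_top (a point): Start button: a plain round metal push button 32 mm across in a low black housing on the control deck; this point is the middle of its top face, about 102 mm above the bench. It is pressed straight down.
- carburettor: Loose carburettor, about 75 x 80 x 65 mm, standing on the bench behind the cleaner. Origin under its centre. To be left alone.
- spanner: Loose spanner 160 mm long lying on the bench in front of the cleaner. To be left alone.
- jar: Loose jar 60 mm across and 70 mm high standing on the bench to the right of the control deck. Origin under its centre. To be left alone.

How it is judged:
On the way, in this order (a step that is already met when the one before it is completed fails the run):
1. the dial stands in the fourth click (value of joint dial between 1.30626 and 1.48626 rad), for 0.2 s.
2. the start button is pressed fully down (value of joint start above 0.0045 m), for 0.04 s.
At the end, for the whole second after the job is handed in: The dial rests in the fourth click from its start (1.396 rad, within 0.09 rad), the start button, pressed after that to at least 4.5 mm, is up again (within 1.5 mm), and no loose thing has moved more than 20 mm (all of step 1 and velocity of joint dial between -0.05 and 0.05 rad/s and value of joint start below 0.0015 m and not (distance of any of carburettor, spanner, jar from where it was at the start of the episode above 0.02 m)); the robot touches nothing.
It fails at once if the dial was turned past the fourth click, towards the fifth (value of joint dial above 1.58825 rad).
It fails at once if the dial was turned the wrong way by a click (value of joint dial below -0.191986 rad).
It fails at once if the start button was pressed before the dial was set (value of joint start above 0.0045 m and value of joint dial below 1.22173 rad).
It fails at once if the dial was gripped or pushed hard (over 25 N) (contact force between the fingers and dial_base above 25 N).
It fails at once if a loose thing was moved by more than 20 mm (distance of any of carburettor, spanner, jar from where it was at the start of the episode above 0.02 m).
It also fails if it takes over 45 s, if anything falls off the work surface, if the arm or the gripper's body presses on something with over 40 N, if the wrist force passes 120 N, or if a joint passes its speed limit or range.

## Robot

A 7-joint arm with a two-finger parallel gripper is mounted at the origin on the work surface. World frame = base frame: x ahead of the robot, y to its left, z up, the work surface at z = 0. Lengths are in m, angles in rad, forces in N, time in s.
With the tool pointing down it reaches from about 0.425 to 0.925 m from the base axis. Payload 6.8 kg.
Tool frame: the origin (TCP) lies on the centre line of the jaws, within the pads' length; the fingertips stand 17 mm ahead of it and the grasp point (between the pads) lies 2 mm behind it; z points along the fingers, y is the line along which they close (so a half turn about z gives the same grasp; the last joint's range is limited). The gripper opens to 88 mm and grips with 3 to 60 N. Pads are 20 mm wide; open, the fingers measure 115 mm over their backs; the gripper's body (75 mm by 178 mm) begins 61 mm behind the grasp point.
Start: joints at [-1.368, 0.477, 0.022, 1.555, -0.011, 1.109, -0.083], TCP at [0.206, 0.643, 0.24] pointing down, gripper open.
Joint ranges: [-2.96, 2.96], [-0.34, 2.1], [-1.41, 1.46], [0.24, 2.44], [-1.37, 4.51], [0.17, 1.92], [-2.96, 2.96]. Speed limits (rad/s): [2.39, 2.39, 3.14, 3.14, 3.14, 3.14, 3.14].

## Interface

Orientations are given as a unit quaternion [w, x, y, z].
In Python, from rig import r, let_go, close_gripper, cams, order gives the robot as it stands. Calls block until the motion is done:
- r.move_pose(position, orientation): joint-space move of the TCP to a pose.
- r.move_linear(position, ori=None, v=0.15, threshold=None): straight line of the TCP; ori=None keeps the orientation; v is the mean speed in m/s. With threshold (N) it stops when the force on the tool has changed by that much, and returns True; else False.
- r.goto_joints(angles): joint-space move.
- let_go() and close_gripper(force=None): open the fingers fully, or close them until they stop; force is the grip in N (None keeps the last).
- r.dwell(seconds).
- r.solve_ik(position, orientation): joint angles nearest the present ones, or None.
- r.state(): the state.
- cams.grab_frame(name): name is "side" or "top" or "wrist"; returns the picture (384x512x3 uint8, red, green, blue); there is no depth.
- cams.calibration(name): a dict with "mtx" (3x3 intrinsics, pixels), "pose" (4x4, takes a point from camera to world coordinates). Camera axes: x right, y down, z forward; pixel columns grow to the right and rows downward; lengths in m; the calibration is good to about 2 mm. A picture is of the moment at which its call begins: read the wrist's pose just before it. calibration takes no time and is no camera call; for the wrist camera it gives the pose at the moment of the call.
A pose or a line that the arm cannot do raises r.MotionError and nothing moves.
- order.job_done(): hands the job in; it is judged then, once.
The state is a dict: "time_s": time; "joint_pos": joint angles; "joint_vel": joint speeds; "effort": joint torques, N m; "ee_pos": TCP position; "tool_rot": TCP orientation; "ft_force": force on the tool from outside, world axes, zero at the start; "wrist_torque": the same for the moment, N m; "grip_width": finger opening in m; "finger_force": force on a finger pad.
Only numpy, scipy, OpenCV 4.12 (cv2) and the standard library are available. Lean on these libraries where they do the work, as an engineer would, in place of code of your own. Each camera call takes 0.05 s, during which the arm holds its last target. There are 200 camera calls.

## Working session

There is one attempt and no reset: what is moved stays moved. The work goes in short steps, each a Python script; the robot and the scene stay as the last script left them, time stands still between calls to the robot, and variables do not carry over. Pictures are saved under pics/ and viewed, at most 10 in all, crops included, and the job is handed in when it is done.

```bash
mkdir -p pics; ls; python3 - <<'E'
from rig import r, cams
import cv2,numpy as np
for n in ("top","side"):
    im=cams.grab_frame(n); cv2.imwrite(f"pics/{n}0.png",im[...,::-1])
    c=cams.calibration(n); print(n,c["mtx"].tolist(),np.round(c["pose"],4).tolist())
s=r.state(); print(s["time_s"],s["ee_pos"],s["tool_rot"],s["ft_force"])
E
```

```text
pics
top [[391.0895388641861, 0.0, 247.90375041592742], [0.0, 391.0895388641861, 184.8386730454927], [0.0, 0.0, 1.0]] [[-0.0178, -0.9993, 0.033, 0.572], [-0.9997, 0.0184, 0.0156, -0.0433], [-0.0162, -0.0327, -0.9993, 0.8854], [0.0, 0.0, 0.0, 1.0]]
side [[474.35856678878525, 0.0, 263.4670686779927], [0.0, 474.35856678878525, 198.9022896093088], [0.0, 0.0, 1.0]] [[0.9845, -0.1004, 0.1438, 0.4564], [-0.1742, -0.657, 0.7335, -0.7365], [0.0208, -0.7471, -0.6643, 0.6995], [0.0, 0.0, 0.0, 1.0]]
0.1 [0.20628276 0.64217114 0.23878788] [-7.54823535e-05  1.54771028e-01  9.87950030e-01 -8.13158224e-04] [-0.33687222  0.19540198  0.38609844]
```

View pics/top0.png

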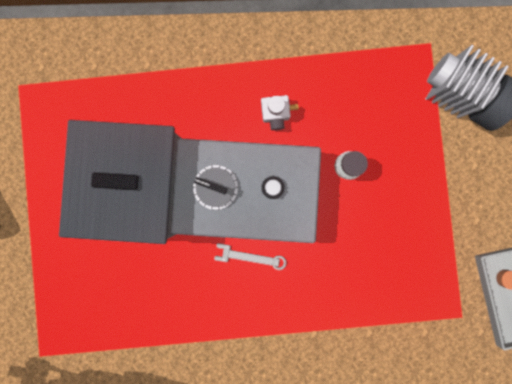

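View pics/side0.png

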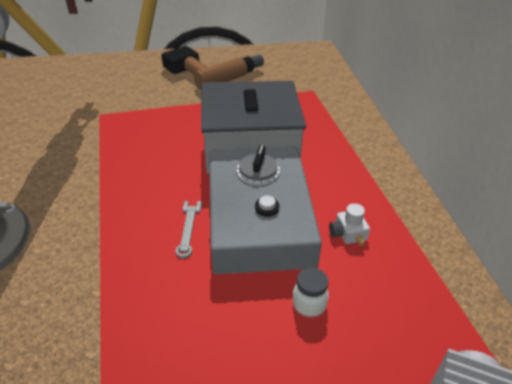

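The top view shows the dial at about (216,187) and the button at (273,187). The pointer's nose is near (197,181), pointing towards the tank. I'll move above the deck and look closer with the wrist camera.

```bash
cat > h.py <<'E'
from rig import r, let_go, close_gripper, cams, order
import cv2,numpy as np
from scipy.spatial.transform import Rotation as R
def toplane(c,uv,z):
    d=c["pose"][:3,:3]@np.linalg.solve(c["mtx"],[*uv,1.]); o=c["pose"][:3,3]
    return o+d*(z-o[2])/d[2]
def quat(yaw): # tool down, tool y axis along world heading yaw
    y=np.array([np.cos(yaw),np.sin(yaw),0]); z=np.array([0,0,-1.]); x=np.cross(y,z)
    return R.from_matrix(np.c_[x,y,z]).as_quat(scalar_first=True)
def px(c,p):
    q=np.linalg.inv(c["pose"])@[*p,1.]; q=c["mtx"]@q[:3]; return q[:2]/q[2]
E
python3 - <<'E'
from h import *
c=cams.calibration("top")
print([toplane(c,p,z).round(4) for p,z in (((216,187),.086),((273,187),.102),((197,181),.12),((229,191),.12))])
print("curr tool y heading",R.from_quat(r.state()["tool_rot"],scalar_first=True).as_matrix()[:,1])
p=toplane(c,(245,187),.1)
close_gripper(5)
r.move_pose([p[0]-.05,p[1],.36],quat(np.pi/2))
c=cams.calibration("wrist"); im=cams.grab_frame("wrist"); cv2.imwrite("pics/w0.png",im[...,::-1])
print(c["mtx"].tolist(),c["pose"].round(4).tolist()); s=r.state(); print(s["time_s"],s["ee_pos"],s["joint_pos"])
for w in np.arange(-180,181,30): print(w, np.round(q,2) if (q:=r.solve_ik([p[0],p[1]+.03,.104],quat(np.radians(w)))) is not None else None)
E
```

```text
[array([0.5951, 0.0346, 0.086 ]), array([ 0.5926, -0.0812,  0.102 ]), array([0.6066, 0.0685, 0.12  ]), array([0.5858, 0.0059, 0.12  ])]
curr tool y heading [ 0.30581196  0.95209054 -0.00163008]
[[264.5413239878342, 0.0, 259.80590500369914], [0.0, 264.5413239878342, 189.20925077304327], [0.0, 0.0, 1.0]] [[-0.0015, 0.9689, 0.2475, 0.4767], [1.0, 0.0016, 0.0, -0.0239], [-0.0004, 0.2475, -0.9689, 0.5059], [0.0, 0.0, 0.0, 1.0]]
4.1667 [ 0.54373182 -0.0242009   0.35981249] [-0.66188349  0.18152016  0.69627319  1.74528535 -0.12189674  1.25889734
  1.63610171]
-180 [ 0.18  0.53 -0.38  1.85  0.27  0.81  2.8 ]
-150 [ 0.69  0.84 -1.19  1.81  0.88  1.13  2.86]
-120 [-0.9   0.95  1.26  1.92 -1.04  1.13 -1.3 ]
-90 [-0.92  1.    1.32  1.92 -1.08  1.18 -0.74]
-60 [-0.79  0.74  0.98  1.91 -0.77  0.93 -0.47]
-30 [-0.73  0.68  0.87  1.91 -0.67  0.88 -0.03]
0 [-0.68  0.64  0.79  1.91 -0.6   0.85  0.42]
30 [-0.6   0.6   0.67  1.9  -0.5   0.82  0.86]
60 [-0.56  0.58  0.61  1.9  -0.45  0.8   1.34]
90 [-0.53  0.57  0.56  1.9  -0.41  0.8   1.83]
120 [-0.5   0.55  0.51  1.89 -0.37  0.79  2.32]
150 [-0.43  0.54  0.42  1.89 -0.3   0.78  2.77]
180 [ 0.18  0.53 -0.38  1.85  0.27  0.81  2.8 ]
```

View pics/w0.png

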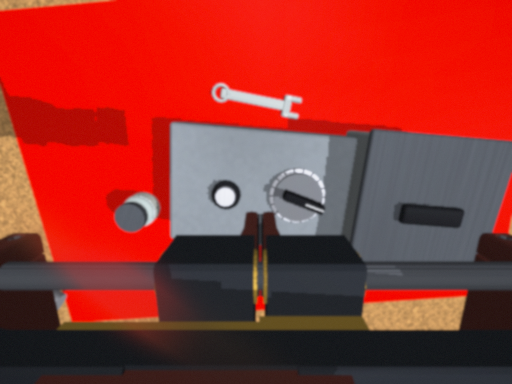

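The wrist view shows the dial ring at about (298,195), the nose at about (324,210) and the button at about (225,195). I'll fit these numerically from the top and wrist pictures.

```bash
cat >> h.py <<'E'
def measure(name, im, c, ax0):
    """ring centre from white marks, pointer heading by matching the bar's top outline"""
    uv=px(c,[ax0[0],ax0[1],.086]); g=cv2.cvtColor(im,cv2.COLOR_RGB2GRAY)
    ys,xs=np.mgrid[:384,:512]; m=np.hypot(xs-uv[0],ys-uv[1])<60
    P=np.array([toplane(c,(x,y),.086)[:2] for x,y in zip(xs[m],ys[m])]); G=g[m].astype(float)
    return P,G
def score_ring(P,G,ctr):
    d=np.hypot(*(P-ctr).T); return G[(d>.039)&(d<.046)].mean()
def heading(im,c,ax):
    g=cv2.cvtColor(im,cv2.COLOR_RGB2GRAY).astype(np.float32)
    a=np.linspace(-.026,.040,34); b=np.linspace(-.007,.007,8); A,B=map(np.ravel,np.meshgrid(a,b)); best=[]
    for t in np.radians(np.arange(0,360,1)):
        X=ax[0]+A*np.cos(t)-B*np.sin(t); Y=ax[1]+A*np.sin(t)+B*np.cos(t)
        uv=np.array([px(c,(x,y,.12)) for x,y in zip(X,Y)],np.float32)
        best.append(cv2.remap(g,uv[:,:1],uv[:,1:],cv2.INTER_LINEAR).mean())
    k=int(np.argmin(best)); return k,best[k]
E
python3 - <<'E'
from h import *
for n,f in (("top","pics/top0.png"),("wrist","pics/w0.png")):
    im=cv2.imread(f)[...,::-1].copy(); c=cams.calibration(n); ax0=np.array([.595,.0346])
    P,G=measure(n,im,c,ax0)
    d=np.hypot(*(P-ax0).T)
    grid=[(score_ring(P,G,ax0+[i,j]),i,j) for i in np.arange(-.01,.0101,.001) for j in np.arange(-.01,.0101,.001)]
    s,i,j=max(grid); ax=ax0+[i,j]
    print(n,"axis",ax,s,"heading",heading(im,c,ax))
    # button: bright blob centroid
    b0=px(c,[.5926,-.0812,.102]); g=cv2.cvtColor(im,cv2.COLOR_RGB2GRAY); ys,xs=np.mgrid[:384,:512]
    m=(np.hypot(xs-b0[0],ys-b0[1])<16)&(g>185); print("button",m.sum(),toplane(c,(xs[m].mean(),ys[m].mean()),.102).round(4))
    for p in ((298,195,.086),(324,210,.12),(225,195,.102)) if n=="wrist" else (): print(toplane(c,p[:2],p[2]).round(4))
    u,v=px(c,[*ax,.1]).astype(int); crop=im[v-40:v+40,u-50:u+50].copy()
    cv2.imwrite(f"pics/{n}_crop.png",cv2.resize(crop,None,fx=4,fy=4,interpolation=2)[...,::-1])
a,b=[cv2.imread(f"pics/{n}_crop.png") for n in ("top","wrist")]; cv2.imwrite("pics/crops.png",np.hstack([a,b]))
E
```

```text
top axis [0.596  0.0376] 168.90825688073394 heading (250, np.float32(80.050476))
button 162 [ 0.5924 -0.0804  0.102 ]
wrist axis [0.596  0.0376] 170.2178517397882 heading (245, np.float32(71.40175))
button 270 [ 0.5918 -0.0795  0.102 ]
[0.5937 0.0389 0.086 ]
[0.6081 0.0747 0.12  ]
[ 0.5894 -0.0792  0.102 ]
```

View pics/crops.png

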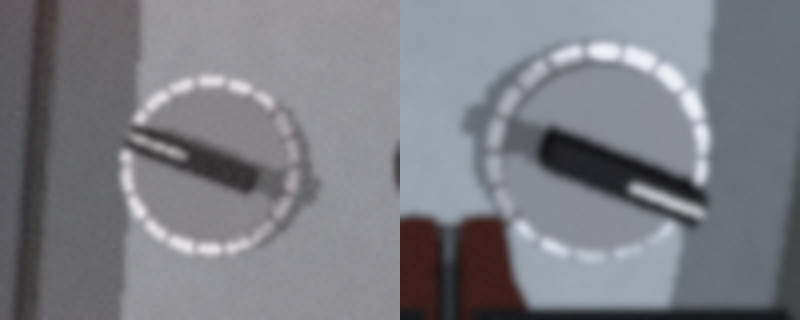

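Both crops give the axis at (0.596, 0.0376) and a pointer heading of about 69°; the template match had picked the opposite end because of the white line. I'll go in on the counter-clockwise side of the nose and push along an arc, logging tangential force to count clicks.

```bash
cat >> h.py <<'E'
AX=np.array([.596,.0376]); H0=69.; RAD=.026; TILT=-5.
def fpose(turn,off=.017,z=.121):
    t=np.radians(H0-turn); u=np.array([np.cos(t),np.sin(t)]); n=np.array([-u[1],u[0]])
    return [*(AX+RAD*u+off*n),z], quat(t+np.radians(TILT)), n
def arc(a,b,step=4):
    for k in np.arange(a,b+.01,step):
        p,q,n=fpose(k); r.move_linear(p,q,v=.02); s=r.state()
        print(f"{k:.1f} t{s['time_s']:.2f} Fpush {float(s['ft_force'][:2]@n):.2f} Fz {s['ft_force'][2]:.2f}")
E
python3 - <<'E'
from h import *
p,q,n=fpose(0,.031,.22); r.move_pose(p,q)
p,q,n=fpose(0,.031); r.move_linear(p,q,v=.12)
s=r.state(); print(s["time_s"],s["ee_pos"]-np.array(p),s["ft_force"])
arc(0,32)
im=cams.grab_frame("top"); cv2.imwrite("pics/t1.png",cv2.resize(im[120:250,130:330],None,fx=3,fy=3)[...,::-1])
E
```

```text
5.875 [ 0.00064897 -0.00014053  0.00078536] [-0.44406598 -0.28225191 -0.41734847]
0.0 t6.72 Fpush 3.20 Fz 2.01
4.0 t6.98 Fpush 4.28 Fz 0.99
8.0 t7.24 Fpush -0.70 Fz -0.29
12.0 t7.50 Fpush -0.47 Fz 1.05
16.0 t7.76 Fpush 0.19 Fz 0.21
20.0 t8.02 Fpush 2.76 Fz 1.34
24.0 t8.28 Fpush 3.50 Fz 2.19
28.0 t8.53 Fpush 0.53 Fz 0.92
32.0 t8.79 Fpush -0.38 Fz -0.87
```

View pics/t1.png

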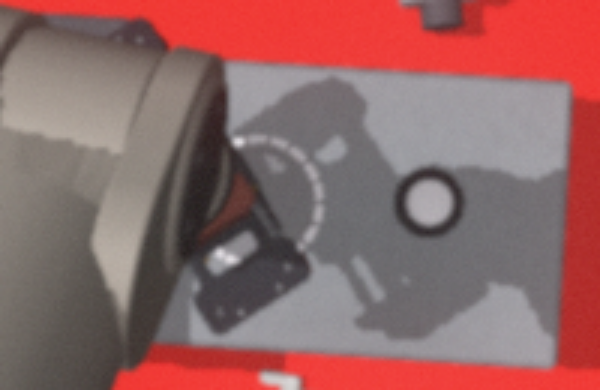

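The arm hides most of the dial, but the force trace is clear: one click snapped between 4° and 8°, the second between 24° and 28°. The fourth should come at 64–68°, so I'll stop at 71°.

```bash
python3 - <<'E'
from h import *
arc(35,71,3)
r.dwell(.3)
p,q,n=fpose(71,.035); r.move_linear(p,q,v=.06)
p,q,n=fpose(71,.035,.25); r.move_linear(p,q,v=.15)
r.move_linear([.54,-.06,.33],quat(np.radians(60)),v=.2)
c=cams.calibration("wrist"); im=cams.grab_frame("wrist"); np.save("wp.npy",c["pose"])
cv2.imwrite("pics/w2.png",im[...,::-1]); t=cams.grab_frame("top")[120:250,130:330]
u,v=px(c,[*AX,.1]).astype(int); a=cv2.resize(im[max(v-50,0):v+50,max(u-50,0):u+50],(390,390)); print(u,v)
cv2.imwrite("pics/c2.png",np.hstack([a,cv2.resize(t,None,fx=2,fy=3)])[...,::-1])
print(r.state()["time_s"],r.state()["ft_force"])
E
```

```text
35.0 t9.09 Fpush -0.10 Fz -0.50
38.0 t9.34 Fpush 0.79 Fz 0.01
41.0 t9.59 Fpush 2.37 Fz -0.16
44.0 t9.84 Fpush 3.11 Fz 0.94
47.0 t10.09 Fpush 0.95 Fz -1.16
50.0 t10.34 Fpush 0.32 Fz -1.17
53.0 t10.59 Fpush -0.14 Fz 0.43
56.0 t10.84 Fpush 0.14 Fz 0.45
59.0 t11.09 Fpush 0.48 Fz 0.91
62.0 t11.34 Fpush 3.42 Fz -0.01
65.0 t11.59 Fpush 4.43 Fz 0.70
68.0 t11.84 Fpush -0.06 Fz -0.41
71.0 t12.09 Fpush 0.16 Fz 0.88
337 169
15.2667 [-0.20775487  0.58431683  0.04937218]
```

View pics/c2.png

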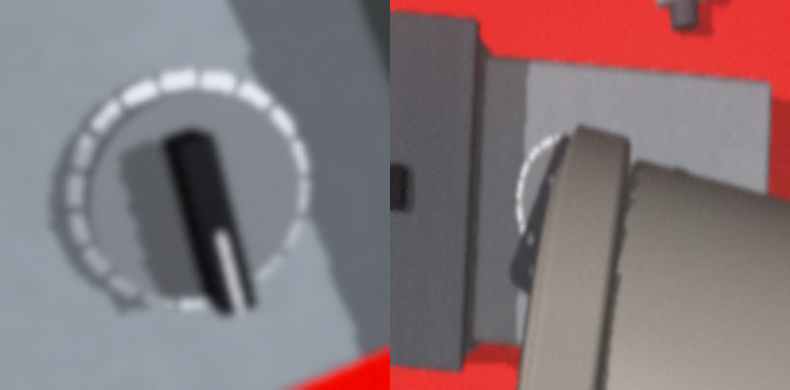

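```bash
python3 - <<'E'
from h import *
c=cams.calibration("wrist"); c["pose"]=np.load("wp.npy")
a,b=[toplane(c,(287+x/3.9,119+y/3.9),.12) for x,y in ((190,136),(236,305))]; d=b-a
print(np.degrees(np.arctan2(d[1],d[0])),np.hypot(*d[:2]))
c0=cams.calibration("top")
B=[.592,-.080]
q=quat(np.radians(60))
r.move_linear([*B,.20],q,v=.2); s=r.state(); print(s["ee_pos"],s["time_s"])
r.move_linear([*B,.128],q,v=.1)
z0=r.state()["ee_pos"][2]
hit=r.move_linear([*B,.1125],q,v=.02,threshold=15); s=r.state()
print(z0,hit,s["ee_pos"],s["ft_force"],s["time_s"])
r.dwell(.2); s=r.state(); print(s["ee_pos"],s["ft_force"])
E
```

```text
-11.04784105001563 0.06390487385675564
[ 0.59227605 -0.08021044  0.20079453] 16.125
0.12851443781011637 True [ 0.5921614  -0.07994402  0.11343491] [-0.9532048   0.87136189  6.63045605] 17.7583
[ 0.59218295 -0.07998723  0.11342924] [-1.16100661  1.29207845  6.84257757]
```

The dial now points to −11°, exactly 80° on from the start. The button hit its hard stop with the tip at 96.4 mm, which is about 5.6 mm of travel, and a holding force of 6.8 N. Next I release it, check, and hand in.

```bash
python3 - <<'E'
from h import *
q=quat(np.radians(60))
r.move_linear([.592,-.080,.25],q,v=.12)
r.move_linear([.52,-.06,.33],q,v=.2); r.dwell(.5)
c=cams.calibration("wrist"); im=cams.grab_frame("wrist"); cv2.imwrite("pics/w3.png",im[...,::-1])
s=r.state(); print(s["time_s"],s["ft_force"])
E
```

```text
20.5 [ 0.12307443 -0.00844552 -0.42146176]
```

View pics/w3.png

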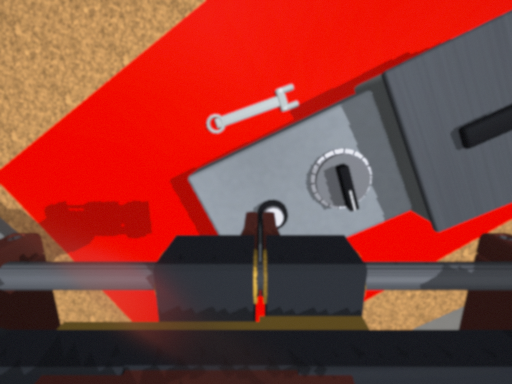

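The dial at (342,180) is unchanged with its nose at (350,208), the button at (273,215) is free, and the spanner is where it was. The arm is clear, so I'm handing in.

```bash
python3 -c "
from rig import order; print(order.job_done())"
```

```text
the job is handed in; nothing more can be done
None
```

I turned the dial four clicks clockwise (80° measured), pressed the start button to its stop and released it, and handed the job in with the arm clear; no verdict came back.

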